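# Set out the tools for refitting the organiser's door

### The arm

A 6-joint arm with a two-finger parallel gripper is mounted at the origin on the work surface. World frame = base frame: x ahead of the robot, y to its left, z up, the work surface at z = 0. Lengths are in m, angles in degrees, forces in N, time in s.
With the tool pointing down it reaches from about 0.4 to 0.825 m from the base axis. Payload 7 kg.
Tool frame: the origin (TCP) lies midway between the tips of the shut fingers; the grasp point (between the pads) lies 19 mm behind it; z points along the fingers, y is the line along which they close (so a half turn about z gives the same grasp; the last joint's range is limited). The gripper opens to 88 mm and grips with 3 to 60 N. Pads are 19 mm wide; open, the fingers measure 130 mm over their backs; the gripper's body (78 mm by 193 mm) begins 47 mm behind the grasp point.
Start: joints at [-58.722, 20.546, 0.682, 0, -70.136, -16.507], TCP at [0.172, -0.653, 0.227] pointing down, gripper open.
Joint ranges: [-176.03, 176.03], [-82.01, 121.73], [-58.28, 71.71], [-173.87, 95.51], [-174.79, -0.11], [-173.66, 173.66]. Speed limits (degrees/s): [136.94, 136.94, 172.46, 180, 180, 180].

### API

Orientations are given as [roll, pitch, yaw] about the fixed x, y, z axes, in that order (R = Rz(yaw) Ry(pitch) Rx(roll)).
In Python, from plant import r gives the robot as it stands. The module is installed in compiled form; this text tells all that it offers.
- The arm moves only by the tool play_rows, never from a script. Its argument "rows" is a list of rows, each an object with "slide": the shift along the tool's x, y, z as a fraction of full scale, a list of three; "delta_rot": the turn, a rotation vector about the tool's x, y, z as a fraction of full scale, a list of three; "fingers": the opening, from -1 (shut) to 1 (fully open). In form: [{"slide": [x, y, z], "delta_rot": [rx, ry, rz], "fingers": fingers}, ...]. A call has 1 to 8 rows; each row shifts and turns the commanded pose from where the row before left it, along the tool's axes as they then stand; what a row does not reach is not made up. Full scale, the value 1, is 0.15 m for a shift and 0.08 rad for a turn. A row lasts 1/8 s, in which the tool goes at most 62.5 mm and 10.7 degrees, less where a joint would pass 70% of its speed; a pose out of reach is approached as far as the arm can. A call with a number of a shift or a turn outside -1 to 1 is refused whole. A call with a gripper value outside its range is refused whole. The fingers move at their own pace and stop on an object; "squeeze" is the grip in N (left out, the last holds). Time passes only in rows, so rows that do not move let the fingers close. It gives the time, the measured TCP pose, the force, the opening and the grip force at its end, in the units of the state.
- r.get_state(): the state, without advancing time (a new reading comes with each control period).
- r.capture(name): name is "scene" or "top"; returns a dict with "image" (384x512x3 uint8, blue, green, red), "fx", "fy", "cx", "cy" (pixels), "R" (3x3) and "t" (3): a world point X has camera coordinates R X + t. Camera axes: x right, y down, z forward; pixel columns grow to the right and rows downward; lengths in m; the calibration is good to about 2 mm. A picture is of the moment at which its call begins. There is no depth.
- r.close_job(): hands the job in; it is judged then, once.
The state is a dict: "time_s": time; "joints": joint angles; "qd": joint speeds; "joint_torque": joint torques, N m; "tcp_pos": TCP position; "eef_rot": TCP orientation; "contact_force": force on the tool from outside, world axes, zero at the start; "moment": the same for the moment, N m; "gripper_width": finger opening in m; "gripper_force": force on a finger pad.
Only numpy, scipy, OpenCV 4.12 (cv2) and the standard library are available. Lean on these libraries where they do the work, as an engineer would, in place of code of your own. Each camera call takes 0.05 s, during which the arm holds its last target. There are 200 camera calls.

### The job

Set out the tools for refitting the organiser door: lay the screwdriver lengthwise along the middle of the pale strip to the left of the spanner on the green mat (left as seen from the robot) and the pliers likewise along the strip to the spanner's right, so that the spanner is between them. Stand the brass screw tin upright in the middle of the cork coaster and lay the yellow tape measure flat and centred on top of the tin. Do not shift the spanner, the hammer or the jar, and let go of everything.

Things in the scene. Friction and masses are not known exactly. Their poses are not given: they have to be found in the camera images.
- driver_center (a point): Screwdriver with a red handle with black grip lines, lying flat, to be moved. 170 mm long overall; the point is midway along it (which is also about its balance point) and half-way up, 13.5 mm above what it rests on. x runs along its length from the handle end to the working end, z is up. The handle (26 to 28 mm wide, 27 mm high) reaches from 85 mm behind the point to 15 mm ahead of it; from there to 85 mm ahead is a thin steel blade. Grip it across at the point. About 90 g.
- pliers_center (a point): Closed combination pliers, blue-handled with bright steel jaws, lying flat, to be moved. 160 mm long, 14 mm thick; the point is midway along it and half-way up, 7 mm above what it rests on. x runs along its length from the handle end to the working end, z is up. Around the point, from 18 mm behind it to 32 mm ahead, is a dull blue joint block 24 mm wide: grip across it there. The two handles behind are 46 mm wide over all, the jaws ahead 20 mm. About 160 g.
- tin_center (a point): Round brass-coloured screw tin with a fixed lid, standing upright, to be moved. 38 mm high; the body is 58 mm in diameter and the lid (top 10 mm) 62 mm; flat top with a copper-coloured disc. The point is on its axis, 19 mm above what it stands on. About 150 g.
- tape_center (a point): Small yellow tape measure in a box-shaped case with a black band, lying flat, to be moved. 58 mm along its x, 48 mm along its y, 28 mm high (z up); a small steel hook stands out 5 mm at the +x end. The point is its centre, 14 mm above what it rests on. Grip it across y. About 140 g.
- green_mat: Fixed thin green tool mat, 240 mm along its x by 220 mm along its y, 2 mm thick, turned at most 0.2 rad from the world axes; its x points away from the robot and its y to the robot's left. Origin at the centre of its underside, on the counter. Two pale strips, each 210 mm (along x) by 56 mm (along y), are printed flush on it with their centre lines 70 mm to the left (+y) and 70 mm to the right (-y) of its middle. The spanner lies between them.
- cork_mat: Fixed round brown cork coaster, 110 mm in diameter, 3 mm thick. Origin at the centre of its underside, on the counter.
- spanner_center (a point): Chrome adjustable spanner, lying along the middle of the green mat between the pale strips; to be left where it is. About 162 mm long, 12 mm thick, head 40 mm wide, shank 18 mm. The point is midway along it, 6 mm above the mat. x runs along its length from the handle end to the working end, z is up; its y points to the robot's left.
- hammer_center (a point): Small claw hammer with a wooden grip, lying crosswise on the counter just beyond the cork coaster (its middle about 135 mm farther from the robot than the coaster's); to be left alone. 192 mm long, head about 95 mm wide, 23 mm high. The point is midway along it, 11 mm above the counter. x runs along its length from the handle end to the working end, z is up.
- jar_center (a point): Glass jar with an orange cap, 54 mm in diameter, 50 mm high, standing about 130 mm from the cork coaster's middle on the side nearer the robot; to be left alone. The point is on its axis, half-way up.
Not all that is in view belongs to the job. What is shaped like the part that bears tin_center but blue is not meant.

How it is judged:
By the outcome, as a careful person would: the job done as asked, in the order asked, and still so for the second after the job is handed in, with the robot touching nothing.
It also fails if it takes over 115 s, if anything falls off the work surface, if the arm or the gripper's body presses on something with over 40 N, if the wrist force passes 120 N, or if a joint passes its speed limit or range.

## Working session

There is one attempt and no reset: what is moved stays moved. The work goes in short steps, Python scripts to look and compute and a tool call to move; the robot and the scene stay as the last step left them, time stands still between calls to the robot, and variables do not carry over. Pictures are saved under pics/ and viewed, at most 14 in all, crops included, and the job is handed in when it is done.

Besides the shell and the picture viewer there is one more tool, called by a JSON object that holds its "method" and its "body". play_rows: Moves the arm, as the interface text tells. Shift numbers are shares of 0.15 m and turn numbers shares of 0.08 rad, none past 1 either way. Its arguments: {"type":"object","properties":{"rows":{"type":"array"},"squeeze":{"type":"number"}},"required":["rows"]}

```bash
mkdir -p pics; cat > h.py <<'E'
import numpy as np, cv2
from plant import r
def cap(n):
    c=r.capture(n); c={k:(np.array(v) if k in("image","R","t") else v) for k,v in c.items()}; return c
def ray(c,u,v,z):
    d=c["R"].T@np.array([(u-c["cx"])/c["fx"],(v-c["cy"])/c["fy"],1.]); o=-c["R"].T@c["t"]
    return o+d*(z-o[2])/d[2]
def proj(c,X):
    p=c["R"]@np.array(X)+c["t"]; return c["fx"]*p[0]/p[2]+c["cx"],c["fy"]*p[1]/p[2]+c["cy"]
E
python3 - <<'E'
from h import *
for n in("scene","top"):
    c=cap(n); cv2.imwrite(f"pics/{n}0.png",cv2.resize(c["image"],(800,600),interpolation=cv2.INTER_CUBIC)); print(n,c["fx"],(-c["R"].T@c["t"]).round(3),c["R"].round(2).tolist())
print(r.get_state())
E
```

```text
scene 393.8988086246974 [ 1.283 -0.305  0.661] [[0.41, 0.91, -0.01], [0.57, -0.27, -0.78], [-0.71, 0.32, -0.63]]
top 452.02868392919754 [ 0.425 -0.005  0.95 ] [[-0.02, -1.0, 0.0], [-0.99, 0.02, -0.16], [0.16, -0.0, -0.99]]
{'time_s': 0.1, 'joints': array([-5.87235066e+01,  2.05883522e+01,  6.41010607e-01, -1.73769942e-02,
       -7.01370788e+01, -1.65073021e+01]), 'qd': array([-0.02525456, -0.11086572,  0.07156227,  0.19372559, -0.00613179,
       -0.03677589]), 'joint_torque': array([ 3.52839052e-04, -5.84161198e+01,  2.93753529e+01,  7.01560244e+00,
        1.02002715e-02, -4.28819783e-05]), 'tcp_pos': array([ 0.17194542, -0.65229124,  0.22572109]), 'eef_rot': array([ 1.79914417e+02, -8.32598956e-03, -1.65236719e+02]), 'contact_force': array([-0.50468198, -0.31047231,  1.31169818]), 'moment': array([-0.02768741,  0.0469376 , -0.03202192]), 'gripper_force': 0.0, 'gripper_width': 0.08730687824250732}
```

View pics/top0.png

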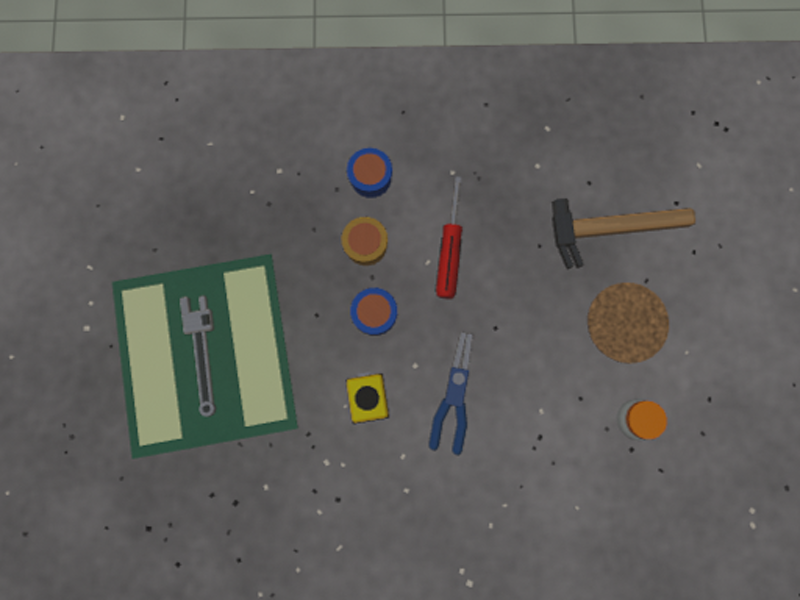

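View pics/scene0.png

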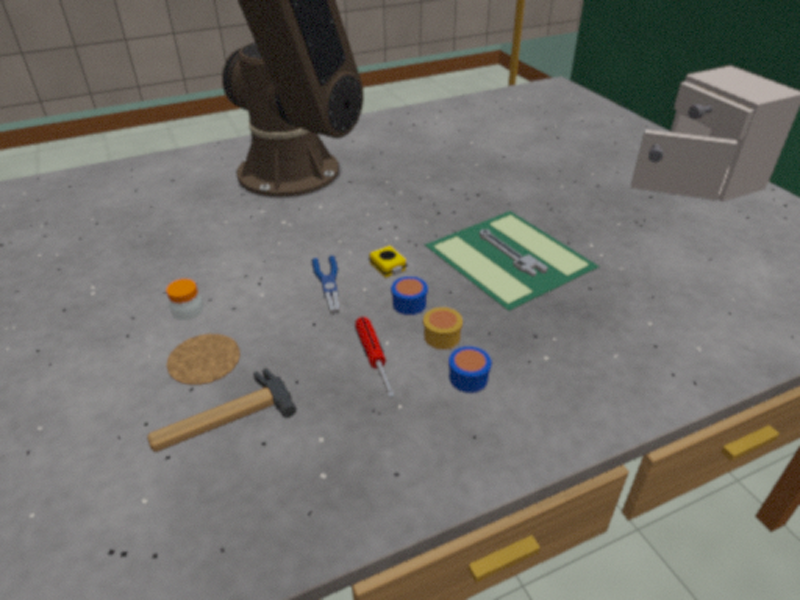

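The top view (800 px scale) shows the green mat at (205,355) with the spanner between the strips, the driver at (450,240), pliers at (455,390), tape at (367,399), cork at (628,322), jar at (645,420) and hammer at (620,225).
Tin candidates are blue at (370,172), brass at (364,240) and blue at (374,311). The description picks the brass one at (364,240). Next I'll measure, and check that choice in a crop.

```bash
cat > meas.py <<'E'
from h import *
def blobs(m,amin=60):
    m=cv2.morphologyEx(m.astype(np.uint8)*255,cv2.MORPH_CLOSE,np.ones((3,3)))
    return sorted([k for k in cv2.findContours(m,0,2)[0] if cv2.contourArea(k)>amin],key=cv2.contourArea,reverse=True)
def world(c,k,z): return np.array([ray(c,u,v,z)[:2] for u,v in k.reshape(-1,2)])
def rect(P):
    (cx,cy),(w,h),a=cv2.minAreaRect((P*1000).astype(np.float32))
    if w<h: w,h,a=h,w,a+90
    return [round(x,1) for x in (cx,cy,w,h,(a+90)%180-90)]
def masks(c):
    H,S,V=cv2.split(cv2.cvtColor(c["image"],cv2.COLOR_BGR2HSV))
    return dict(green=((H>65)&(H<90)&(S>90),.002),pale=((H>25)&(H<42)&(S>40)&(S<120)&(V>120),.002),red=(((H<5)|(H>175))&(S>190)&(V>60),.0135),
      blue=((H>100)&(H<125)&(S>90),.007),yellow=((H>24)&(H<32)&(S>190)&(V>140),.028),copper=((H<14)&(S>95)&(S<185)&(V>100),.038),brass=((H>14)&(H<23)&(S>140)&(V>80),.038),cork=((H>6)&(H<20)&(S>70)&(V<190),.003),orange=((H>8)&(H<16)&(S>200),.05))
E
python3 - <<'E'
from meas import *
c=cap("top")
for n,(m,z) in masks(c).items():
    for k in blobs(m): print(n,k.reshape(-1,2).mean(0).round(),rect(world(c,k,z)))
cv2.imwrite("pics/crop.png",cv2.resize(c["image"][80:310,200:320],None,fx=2.6,fy=2.6,interpolation=cv2.INTER_CUBIC))
E
```

```text
green [133. 229.] [506.0, 274.5, 237.8, 217.7, 9.3]
pale [ 97. 232.] [494.4, 344.3, 209.0, 54.8, 9.3]
pale [163. 222.] [516.8, 206.1, 208.8, 54.9, 9.3]
red [287. 168.] [625.8, -58.0, 99.0, 23.7, -7.9]
blue [237. 111.] [754.6, 49.8, 68.2, 61.1, -0.7]
blue [238. 198.] [560.0, 45.9, 61.7, 61.2, -1.0]
blue [288. 265.] [426.0, -57.9, 110.1, 43.4, -12.7]
yellow [234. 254.] [443.1, 54.7, 53.0, 43.4, 8.5]
copper [232. 152.] [651.9, 54.9, 41.5, 40.4, 89.0]
copper [239. 200.] [555.4, 43.2, 40.8, 39.1, 89.0]
copper [236. 109.] [748.1, 46.9, 40.1, 39.6, 89.0]
brass [233. 153.] [651.3, 55.0, 60.0, 57.5, 25.2]
brass [413. 267.] [410.0, -303.6, 44.4, 43.1, 89.0]
cork [401. 207.] [538.2, -297.9, 108.7, 107.7, -3.3]
cork [406. 142.] [677.5, -315.8, 169.9, 25.5, -85.0]
cork [235. 152.] [657.3, 58.2, 66.2, 62.4, -0.6]
cork [412. 267.] [409.5, -313.1, 53.9, 48.8, 89.0]
cork [239. 199.] [561.0, 45.5, 42.3, 40.5, 44.1]
cork [235. 110.] [760.5, 50.0, 41.2, 39.4, -0.6]
orange [412. 268.] [410.3, -298.7, 45.7, 42.5, 89.0]
```

View pics/crop.png

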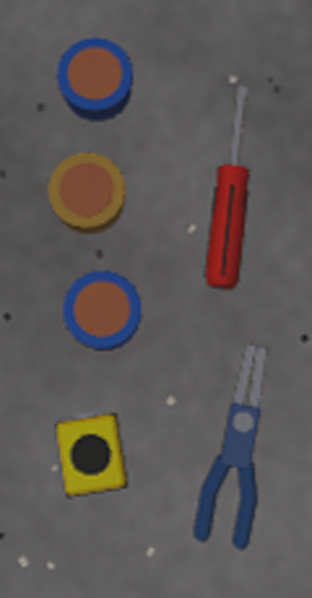

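Crop: the brass tin with its copper disc sits at crop (87,190), between the two blue ones, so the choice stands. Mat, strip and cork sizes match the given values. Next are the axis directions and the first plan.

```bash
cat > plan.py <<'E'
import sys
from meas import *
from scipy.spatial.transform import Rotation as Ro
def plan(x,y,z,yaw,n):
    s=r.get_state(); p=s["tcp_pos"]; y0=s["eef_rot"][2]; R=Ro.from_euler("xyz",s["eef_rot"],degrees=True)
    dy=(yaw-y0+180)%360-180; d=(np.array([x,y,z])-p)/n
    # level residual tilt too: target orientation straight down
    T=Ro.from_euler("xyz",[180,0,y0+dy],degrees=True); w=(R.inv()*T).as_rotvec()/n
    print("pos",p.round(4),"rot",s["eef_rot"].round(2),"F",s["contact_force"].round(1),"w",round(s["gripper_width"],4),"t",s["time_s"])
    for i in range(n):
        print((R.inv().apply(d)/.15).round(3).tolist(),(w/.08).round(2).tolist()); R=R*Ro.from_rotvec(w)
if __name__=="__main__": a=[float(v) for v in sys.argv[1:]]; plan(*a[:4],int(a[4]))
E
python3 - <<'E'
from plan import *
c=cap("top"); M=masks(c)
for n,idx in(("red",0),("blue",2)):
    m,z=M[n]; k=blobs(m)[idx]; f=np.zeros(m.shape,np.uint8); cv2.drawContours(f,[k],-1,255,-1)
    v,u=np.nonzero((f>0)&m); P=np.array([ray(c,a,b,z)[:2] for a,b in zip(u,v)]); e=np.linalg.eigh(np.cov(P.T))[1][:,1]; e*=np.sign(e[0])
    t=(P-P.mean(0))@e; q=(P-P.mean(0))@[-e[1],e[0]]
    print(n,P.mean(0).round(4),np.degrees(np.arctan2(e[1],e[0])).round(1),t.min(),t.max(),q.min(),q.max())
plan(.66,-.063,.15,172.1,14)
E
```

```text
red [ 0.6268 -0.0569] -8.3 -0.05039620219264586 0.04896028789818339 -0.012837766029580394 0.010994443062312512
blue [ 0.4215 -0.0564] -12.4 -0.04978744268350582 0.05979638671066616 -0.022075587548781393 0.021719809859064104
pos [ 0.172  -0.6524  0.226 ] rot [ 1.7994e+02 -1.0000e-02 -1.6523e+02] F [-0.1 -0.1 -0.5] w 0.0878 t 0.2
[-0.296, 0.212, 0.036] [0.0, -0.0, 0.35]
[-0.29, 0.22, 0.036] [0.0, -0.0, 0.35]
[-0.284, 0.229, 0.036] [0.0, -0.0, 0.35]
[-0.277, 0.236, 0.036] [0.0, -0.0, 0.35]
[-0.27, 0.244, 0.036] [0.0, -0.0, 0.35]
[-0.263, 0.252, 0.036] [0.0, -0.0, 0.35]
[-0.256, 0.259, 0.036] [0.0, -0.0, 0.35]
[-0.249, 0.266, 0.036] [0.0, -0.0, 0.35]
[-0.241, 0.273, 0.036] [0.0, -0.0, 0.35]
[-0.233, 0.28, 0.036] [0.0, -0.0, 0.35]
[-0.225, 0.286, 0.036] [0.0, -0.0, 0.35]
[-0.217, 0.293, 0.036] [0.0, -0.0, 0.35]
[-0.209, 0.299, 0.036] [0.0, -0.0, 0.35]
[-0.2, 0.304, 0.036] [0.0, -0.0, 0.35]
```

{"method": "play_rows", "body": {"rows": [{"slide":[-0.296,0.212,0.036],"delta_rot":[0,0,0.35],"fingers":1},{"slide":[-0.29,0.22,0.036],"delta_rot":[0,0,0.35],"fingers":1},{"slide":[-0.284,0.229,0.036],"delta_rot":[0,0,0.35],"fingers":1},{"slide":[-0.277,0.236,0.036],"delta_rot":[0,0,0.35],"fingers":1},{"slide":[-0.27,0.244,0.036],"delta_rot":[0,0,0.35],"fingers":1},{"slide":[-0.263,0.252,0.036],"delta_rot":[0,0,0.35],"fingers":1},{"slide":[-0.256,0.259,0.036],"delta_rot":[0,0,0.35],"fingers":1},{"slide":[-0.249,0.266,0.036],"delta_rot":[0,0,0.35],"fingers":1}], "squeeze": 25}}

```text
time_s: 1.2
tcp_pos: [0.4514, -0.3142, 0.1834]
eef_rot: [-180.0, 0.0, -178.1]
contact_force: [-0.8, -0.5, 1.5]
gripper_width: 0.0877
gripper_force: 0.0
```

{"method": "play_rows", "body": {"rows": [{"slide":[-0.241,0.273,0.036],"delta_rot":[0,0,0.35],"fingers":1},{"slide":[-0.233,0.28,0.036],"delta_rot":[0,0,0.35],"fingers":1},{"slide":[-0.225,0.286,0.036],"delta_rot":[0,0,0.35],"fingers":1},{"slide":[-0.217,0.293,0.036],"delta_rot":[0,0,0.35],"fingers":1},{"slide":[-0.209,0.299,0.036],"delta_rot":[0,0,0.35],"fingers":1},{"slide":[-0.2,0.304,0.036],"delta_rot":[0,0,0.35],"fingers":1},{"slide":[0,0,0],"delta_rot":[0,0,0],"fingers":1},{"slide":[0,0,0],"delta_rot":[0,0,0],"fingers":1}]}}

```text
time_s: 2.2
tcp_pos: [0.6583, -0.0625, 0.1504]
eef_rot: [-180.0, -0.1, 172.4]
contact_force: [0.4, -0.1, -0.4]
gripper_width: 0.0873
gripper_force: 0.0
```

```bash
python3 plan.py .661 -.062 .004 171.8 1
```

```text
pos [ 0.6583 -0.0625  0.1504] rot [-1.7998e+02 -7.0000e-02  1.7235e+02] F [ 0.4 -0.1 -0.4] w 0.0873 t 2.2
[-0.018, 0.006, 0.976] [-0.0, -0.01, 0.12]
```

{"method": "play_rows", "body": {"rows": [{"slide":[-0.018,0.006,0.3],"delta_rot":[0,0,0.12],"fingers":1},{"slide":[0,0,0.3],"delta_rot":[0,0,0],"fingers":1},{"slide":[0,0,0.2],"delta_rot":[0,0,0],"fingers":0.6},{"slide":[0,0,0.1],"delta_rot":[0,0,0],"fingers":0.4},{"slide":[0,0,0.07],"delta_rot":[0,0,0],"fingers":0.2},{"slide":[0,0,0],"delta_rot":[0,0,0],"fingers":0},{"slide":[0,0,0],"delta_rot":[0,0,0],"fingers":-1},{"slide":[0,0,0],"delta_rot":[0,0,0],"fingers":-1}]}}

```text
time_s: 3.2
tcp_pos: [0.6622, -0.0619, 0.0065]
eef_rot: [180.0, 0.1, 171.8]
contact_force: [-0.6, 0.4, 1.0]
gripper_width: 0.033
gripper_force: 0.0
```

{"method": "play_rows", "body": {"rows": [{"slide":[0,0,0],"delta_rot":[0,0,0],"fingers":-1},{"slide":[0,0,0],"delta_rot":[0,0,0],"fingers":-1},{"slide":[0,0,0],"delta_rot":[0,0,0],"fingers":-1},{"slide":[0,0,-0.05],"delta_rot":[0,0,0],"fingers":-1},{"slide":[0,0,-0.1],"delta_rot":[0,0,0],"fingers":-1},{"slide":[0,0,-0.2],"delta_rot":[0,0,0],"fingers":-1},{"slide":[0,0,-0.25],"delta_rot":[0,0,0],"fingers":-1},{"slide":[0,0,0],"delta_rot":[0,0,0],"fingers":-1}]}}

```text
time_s: 4.2
tcp_pos: [0.664, -0.0619, 0.1001]
eef_rot: [179.9, 0.4, 171.8]
contact_force: [-0.6, -0.1, -1.3]
gripper_width: 0.0261
gripper_force: 24.9
```

```bash
python3 plan.py .494 .344 .1 -170.7 8; python3 -c "
from h import *
c=cap('scene');cv2.imwrite('pics/d1.png',cv2.resize(c['image'],(800,600)))"
```

```text
pos [ 0.664  -0.0619  0.1001] rot [179.91   0.39 171.79] F [-0.6 -0.1 -1.3] w 0.0261 t 4.2
[0.188, 0.315, -0.001] [0.0, 0.01, -0.48]
[0.176, 0.322, -0.001] [0.0, 0.01, -0.48]
[0.164, 0.328, -0.0] [0.0, 0.01, -0.48]
[0.151, 0.334, -0.0] [0.0, 0.01, -0.48]
[0.138, 0.34, -0.0] [0.0, 0.01, -0.48]
[0.125, 0.345, -0.0] [0.0, 0.01, -0.48]
[0.112, 0.349, -0.0] [0.0, 0.01, -0.48]
[0.099, 0.353, 0.0] [0.0, 0.01, -0.48]
```

View pics/d1.png

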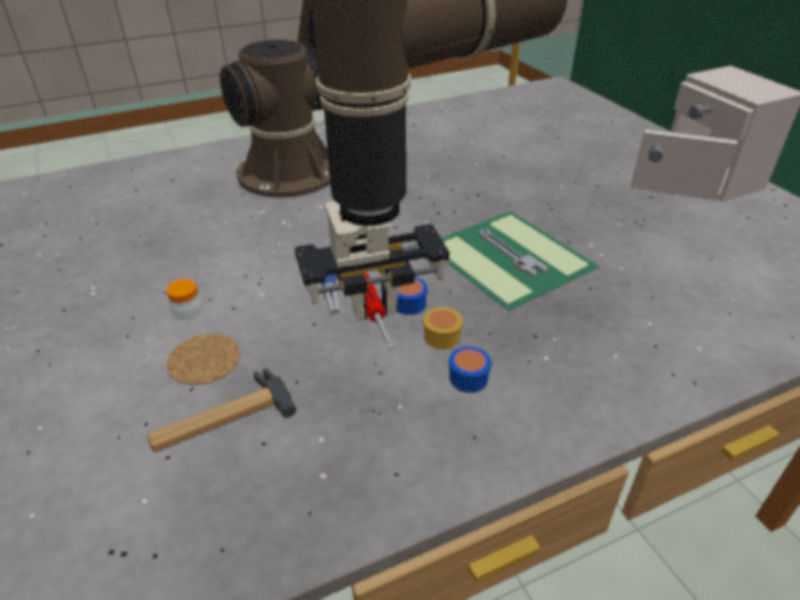

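The driver (red, near (372,300)) hangs level between the fingers, and nothing else has moved. I'll carry it to the left strip.

{"method": "play_rows", "body": {"rows": [{"slide":[0.188,0.315,0],"delta_rot":[0,0.01,-0.48],"fingers":-1},{"slide":[0.176,0.322,0],"delta_rot":[0,0.01,-0.48],"fingers":-1},{"slide":[0.164,0.328,0],"delta_rot":[0,0.01,-0.48],"fingers":-1},{"slide":[0.151,0.334,0],"delta_rot":[0,0.01,-0.48],"fingers":-1},{"slide":[0.138,0.34,0],"delta_rot":[0,0.01,-0.48],"fingers":-1},{"slide":[0.125,0.345,0],"delta_rot":[0,0.01,-0.48],"fingers":-1},{"slide":[0.112,0.349,0],"delta_rot":[0,0.01,-0.48],"fingers":-1},{"slide":[0.099,0.353,0],"delta_rot":[0,0.01,-0.48],"fingers":-1}]}}

```text
time_s: 5.25
tcp_pos: [0.4904, 0.3451, 0.0955]
eef_rot: [180.0, -0.4, -170.6]
contact_force: [0.4, 1.1, -1.2]
gripper_width: 0.0257
gripper_force: 24.9
```

{"method": "play_rows", "body": {"rows": [{"slide":[0,0,0],"delta_rot":[0,0,0],"fingers":-1},{"slide":[0,0,0],"delta_rot":[0,0,0],"fingers":-1},{"slide":[0,0,0.2],"delta_rot":[0,0,0],"fingers":-1},{"slide":[0,0,0],"delta_rot":[0,0,0],"fingers":-1},{"slide":[0,0,0],"delta_rot":[0,0,0],"fingers":-1}]}}

```text
time_s: 5.88
tcp_pos: [0.4922, 0.3432, 0.0666]
eef_rot: [180.0, -0.4, -170.7]
contact_force: [0.1, 0.1, -1.1]
gripper_width: 0.0259
gripper_force: 24.9
```

```bash
python3 plan.py .4955 .3445 .009 -170.7 1; python3 - <<'E'
from meas import *
c=cap("top"); M=masks(c); m,z=M["red"]
for k in blobs(m,20): print(rect(world(c,k,.06)))
for k in blobs(M["pale"][0]): print(rect(world(c,k,.002)))
E
```

```text
pos [0.4922 0.3432 0.0666] rot [ 179.96   -0.35 -170.7 ] F [ 0.1  0.1 -1.1] w 0.0259 t 5.875
[-0.025, 0.004, 0.384] [0.01, -0.08, 0.0]
[433.4, 339.7, 53.7, 25.4, 10.1]
[516.8, 206.1, 208.8, 54.9, 9.3]
[433.3, 334.2, 85.2, 54.6, 9.2]
[574.3, 357.0, 54.4, 47.2, -79.3]
```

{"method": "play_rows", "body": {"rows": [{"slide":[-0.025,0.004,0.2],"delta_rot":[0.01,-0.08,0],"fingers":-1},{"slide":[0,0,0.12],"delta_rot":[0,0,0],"fingers":-1},{"slide":[0,0,0.05],"delta_rot":[0,0,0],"fingers":-1},{"slide":[0,0,0.022],"delta_rot":[0,0,0],"fingers":-1},{"slide":[0,0,0],"delta_rot":[0,0,0],"fingers":-1},{"slide":[0,0,0],"delta_rot":[0,0,0],"fingers":-1}]}}

```text
time_s: 6.68
tcp_pos: [0.4955, 0.3457, 0.0082]
eef_rot: [179.9, 0.1, -170.6]
contact_force: [-0.3, -0.7, 2.5]
gripper_width: 0.026
gripper_force: 24.9
```

```bash
python3 plan.py .4955 .3445 .0065 -170.7 1
```

```text
pos [0.4955 0.3457 0.0082] rot [ 1.7993e+02  9.0000e-02 -1.7062e+02] F [-0.3 -0.7  2.5] w 0.026 t 6.675
[0.001, -0.008, 0.011] [0.02, 0.02, 0.02]
```

{"method": "play_rows", "body": {"rows": [{"slide":[0,0,0],"delta_rot":[0,0,0],"fingers":-0.3},{"slide":[0,0,0],"delta_rot":[0,0,0],"fingers":-0.1},{"slide":[0,0,0],"delta_rot":[0,0,0],"fingers":-0.05},{"slide":[0,0,0],"delta_rot":[0,0,0],"fingers":-0.05},{"slide":[0,0,-0.1],"delta_rot":[0,0,0],"fingers":-0.05},{"slide":[0,0,-0.2],"delta_rot":[0,0,0],"fingers":-0.05},{"slide":[0,0,-0.35],"delta_rot":[0,0,0],"fingers":-0.05},{"slide":[0,0,0],"delta_rot":[0,0,0],"fingers":0}]}}

```text
time_s: 7.68
tcp_pos: [0.4972, 0.3475, 0.1105]
eef_rot: [179.7, 0.4, -170.6]
contact_force: [-0.1, 0.7, 0.0]
gripper_width: 0.0436
gripper_force: 0.0
```

```bash
python3 plan.py .4495 -.063 .1 167.5 8
```

```text
pos [0.4972 0.3475 0.1105] rot [ 179.68    0.43 -170.59] F [-0.1  0.7  0. ] w 0.0436 t 7.675
[0.095, -0.331, 0.006] [0.01, 0.01, 0.6]
[0.079, -0.335, 0.006] [0.01, 0.01, 0.6]
[0.063, -0.339, 0.007] [0.01, 0.01, 0.6]
[0.047, -0.341, 0.007] [0.01, 0.01, 0.6]
[0.031, -0.343, 0.008] [0.01, 0.01, 0.6]
[0.014, -0.344, 0.008] [0.01, 0.01, 0.6]
[-0.002, -0.344, 0.008] [0.01, 0.01, 0.6]
[-0.019, -0.344, 0.008] [0.01, 0.01, 0.6]
```

{"method": "play_rows", "body": {"rows": [{"slide":[0.095,-0.331,0.006],"delta_rot":[0.01,0.01,0.6],"fingers":0.1},{"slide":[0.079,-0.335,0.006],"delta_rot":[0.01,0.01,0.6],"fingers":0.1},{"slide":[0.063,-0.339,0.007],"delta_rot":[0.01,0.01,0.6],"fingers":0.1},{"slide":[0.047,-0.341,0.007],"delta_rot":[0.01,0.01,0.6],"fingers":0.1},{"slide":[0.031,-0.343,0.008],"delta_rot":[0.01,0.01,0.6],"fingers":0.1},{"slide":[0.014,-0.344,0.008],"delta_rot":[0.01,0.01,0.6],"fingers":0.1},{"slide":[-0.002,-0.344,0.008],"delta_rot":[0.01,0.01,0.6],"fingers":0.1},{"slide":[-0.019,-0.344,0.008],"delta_rot":[0.01,0.01,0.6],"fingers":0.1}]}}

```text
time_s: 8.68
tcp_pos: [0.4463, -0.0667, 0.0978]
eef_rot: [-179.6, -0.2, 167.3]
contact_force: [1.4, -0.3, -0.5]
gripper_width: 0.0484
gripper_force: 0.0
```

{"method": "play_rows", "body": {"rows": [{"slide":[0,0,0.1],"delta_rot":[0,0,0],"fingers":0.1},{"slide":[0,0,0],"delta_rot":[0,0,0],"fingers":0.1},{"slide":[0,0,0],"delta_rot":[0,0,0],"fingers":0.1},{"slide":[0,0,0],"delta_rot":[0,0,0],"fingers":0.1}]}}

```text
time_s: 9.18
tcp_pos: [0.447, -0.0647, 0.0827]
eef_rot: [-179.6, -0.2, 167.4]
contact_force: [0.1, 0.3, 0.3]
gripper_width: 0.0481
gripper_force: 0.0
```

```bash
python3 plan.py .4495 -.063 .002 167.5 1; python3 - <<'E'
from meas import *
c=cap("top"); M=masks(c)
for k in blobs(M["red"][0],20): print(rect(world(c,k,.0155)))
E
```

```text
pos [ 0.447  -0.0647  0.0827] rot [-179.61   -0.24  167.43] F [0.1 0.3 0.3] w 0.0481 t 9.175
[-0.016, 0.018, 0.538] [-0.09, -0.05, -0.01]
[467.1, 341.5, 83.0, 24.8, 10.3]
```

{"method": "play_rows", "body": {"rows": [{"slide":[-0.016,0.018,0.25],"delta_rot":[-0.09,-0.05,0],"fingers":0.1},{"slide":[0,0,0.15],"delta_rot":[0,0,0],"fingers":0.1},{"slide":[0,0,0.08],"delta_rot":[0,0,0],"fingers":0.1},{"slide":[0,0,0.05],"delta_rot":[0,0,0],"fingers":0},{"slide":[0,0,0],"delta_rot":[0,0,0],"fingers":-0.2},{"slide":[0,0,0],"delta_rot":[0,0,0],"fingers":-1},{"slide":[0,0,0],"delta_rot":[0,0,0],"fingers":-1},{"slide":[0,0,0],"delta_rot":[0,0,0],"fingers":-1}], "squeeze": 35}}

```text
time_s: 10.22
tcp_pos: [0.4497, -0.0633, 0.0033]
eef_rot: [180.0, 0.0, 167.4]
contact_force: [-0.6, 1.5, 5.4]
gripper_width: 0.0234
gripper_force: 35.0
```

{"method": "play_rows", "body": {"rows": [{"slide":[0,0,0],"delta_rot":[0,0,0],"fingers":-1},{"slide":[0,0,0],"delta_rot":[0,0,0],"fingers":-1},{"slide":[0,0,-0.05],"delta_rot":[0,0,0],"fingers":-1},{"slide":[0,0,-0.1],"delta_rot":[0,0,0],"fingers":-1},{"slide":[0,0,-0.2],"delta_rot":[0,0,0],"fingers":-1},{"slide":[0,0,-0.25],"delta_rot":[0,0,0],"fingers":-1},{"slide":[0,0,0],"delta_rot":[0,0,0],"fingers":-1}]}}

```text
time_s: 11.1
tcp_pos: [0.4509, -0.0631, 0.0955]
eef_rot: [179.9, 0.2, 167.4]
contact_force: [0.4, 0.5, -2.6]
gripper_width: 0.0238
gripper_force: 35.0
```

```bash
python3 plan.py .517 .206 .1 -170.7 8; python3 -c "
from h import *
c=cap('scene');cv2.imwrite('pics/d2.png',cv2.resize(c['image'],(800,600)))"
```

```text
pos [ 0.4509 -0.0631  0.0955] rot [179.87   0.22 167.38] F [ 0.4  0.5 -2.6] w 0.0238 t 11.1
[-0.005, 0.231, -0.003] [0.0, 0.01, -0.6]
[-0.016, 0.23, -0.003] [0.0, 0.01, -0.6]
[-0.027, 0.229, -0.003] [0.0, 0.01, -0.6]
[-0.038, 0.228, -0.003] [0.0, 0.01, -0.6]
[-0.049, 0.226, -0.003] [0.0, 0.01, -0.6]
[-0.059, 0.223, -0.004] [0.0, 0.01, -0.6]
[-0.07, 0.22, -0.004] [0.0, 0.01, -0.6]
[-0.08, 0.217, -0.004] [0.0, 0.01, -0.6]
```

View pics/d2.png

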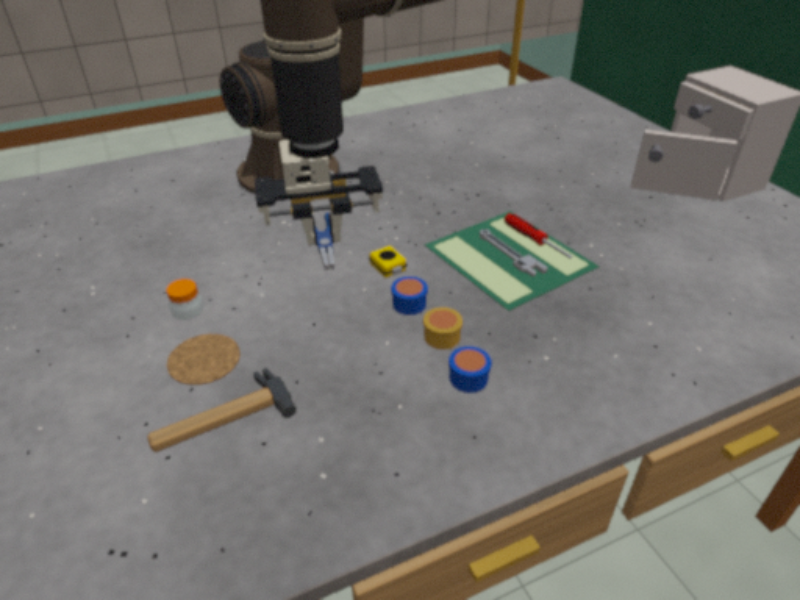

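The driver lies along the left strip at (540,235). The pliers hang level in the gripper at (323,240).

{"method": "play_rows", "body": {"rows": [{"slide":[-0.005,0.231,0],"delta_rot":[0,0.01,-0.6],"fingers":-1},{"slide":[-0.016,0.23,0],"delta_rot":[0,0.01,-0.6],"fingers":-1},{"slide":[-0.027,0.229,0],"delta_rot":[0,0.01,-0.6],"fingers":-1},{"slide":[-0.038,0.228,0],"delta_rot":[0,0.01,-0.6],"fingers":-1},{"slide":[-0.049,0.226,0],"delta_rot":[0,0.01,-0.6],"fingers":-1},{"slide":[-0.059,0.223,0],"delta_rot":[0,0.01,-0.6],"fingers":-1},{"slide":[-0.07,0.22,0],"delta_rot":[0,0.01,-0.6],"fingers":-1},{"slide":[-0.08,0.217,0],"delta_rot":[0,0.01,-0.6],"fingers":-1}]}}

```text
time_s: 12.15
tcp_pos: [0.5146, 0.2061, 0.0911]
eef_rot: [180.0, -0.6, -170.6]
contact_force: [0.1, -0.1, -0.7]
gripper_width: 0.0237
gripper_force: 35.0
```

{"method": "play_rows", "body": {"rows": [{"slide":[0,0,0.2],"delta_rot":[0,0,0],"fingers":-1},{"slide":[0,0,0],"delta_rot":[0,0,0],"fingers":-1},{"slide":[0,0,0],"delta_rot":[0,0,0],"fingers":-1},{"slide":[0,0,0],"delta_rot":[0,0,0],"fingers":-1}]}}

```text
time_s: 12.65
tcp_pos: [0.5155, 0.2055, 0.0634]
eef_rot: [179.9, -0.4, -170.7]
contact_force: [-0.7, 0.1, -0.8]
gripper_width: 0.0236
gripper_force: 35.0
```

```bash
python3 plan.py .517 .206 .006 -170.7 1
```

```text
pos [0.5155 0.2055 0.0634] rot [ 179.89   -0.35 -170.66] F [-0.7  0.1 -0.8] w 0.0236 t 12.65
[-0.012, 0.001, 0.383] [0.02, -0.08, 0.01]
```

{"method": "play_rows", "body": {"rows": [{"slide":[-0.012,0.001,0.2],"delta_rot":[0.02,-0.08,0.01],"fingers":-1},{"slide":[0,0,0.11],"delta_rot":[0,0,0],"fingers":-1},{"slide":[0,0,0.05],"delta_rot":[0,0,0],"fingers":-1},{"slide":[0,0,0.02],"delta_rot":[0,0,0],"fingers":-1},{"slide":[0,0,0],"delta_rot":[0,0,0],"fingers":-1},{"slide":[0,0,0],"delta_rot":[0,0,0],"fingers":-1}]}}

```text
time_s: 13.4
tcp_pos: [0.517, 0.2064, 0.0061]
eef_rot: [180.0, 0.0, -170.7]
contact_force: [0.2, 0.9, -0.9]
gripper_width: 0.0237
gripper_force: 35.0
```

```bash
python3 plan.py .517 .206 .0055 -170.7 1
```

```text
pos [0.517  0.2064 0.0061] rot [ 179.98    0.   -170.68] F [ 0.2  0.9 -0.9] w 0.0237 t 13.4
[0.0, -0.002, 0.004] [0.01, 0.0, 0.0]
```

{"method": "play_rows", "body": {"rows": [{"slide":[0,0,0.007],"delta_rot":[0,0,0],"fingers":-1},{"slide":[0,0,0],"delta_rot":[0,0,0],"fingers":-0.3},{"slide":[0,0,0],"delta_rot":[0,0,0],"fingers":-0.1},{"slide":[0,0,0],"delta_rot":[0,0,0],"fingers":-0.1},{"slide":[0,0,-0.1],"delta_rot":[0,0,0],"fingers":-0.1},{"slide":[0,0,-0.25],"delta_rot":[0,0,0],"fingers":-0.1},{"slide":[0,0,-0.3],"delta_rot":[0,0,0],"fingers":-0.1},{"slide":[0,0,0],"delta_rot":[0,0,0],"fingers":0.5}]}}

```text
time_s: 14.4
tcp_pos: [0.519, 0.2077, 0.1068]
eef_rot: [179.8, 0.4, -170.6]
contact_force: [-0.0, -0.0, 0.1]
gripper_width: 0.0451
gripper_force: 0.0
```

```bash
python3 plan.py .652 .055 .1 180 5
```

```text
pos [0.519  0.2077 0.1068] rot [ 179.8     0.36 -170.64] F [-0.  -0.   0.1] w 0.0451 t 14.4
[-0.142, -0.23, 0.009] [0.01, 0.02, 0.41]
[-0.149, -0.225, 0.009] [0.01, 0.02, 0.41]
[-0.157, -0.22, 0.009] [0.01, 0.02, 0.41]
[-0.164, -0.215, 0.009] [0.01, 0.02, 0.41]
[-0.171, -0.209, 0.009] [0.01, 0.02, 0.41]
```

{"method": "play_rows", "body": {"rows": [{"slide":[-0.142,-0.23,0.009],"delta_rot":[0.01,0.02,0.41],"fingers":1},{"slide":[-0.149,-0.225,0.009],"delta_rot":[0.01,0.02,0.41],"fingers":1},{"slide":[-0.157,-0.22,0.009],"delta_rot":[0.01,0.02,0.41],"fingers":1},{"slide":[-0.164,-0.215,0.009],"delta_rot":[0.01,0.02,0.41],"fingers":1},{"slide":[-0.171,-0.209,0.009],"delta_rot":[0.01,0.02,0.41],"fingers":1},{"slide":[0,0,0],"delta_rot":[0,0,0],"fingers":1},{"slide":[0,0,0],"delta_rot":[0,0,0],"fingers":1},{"slide":[0,0,0],"delta_rot":[0,0,0],"fingers":1}]}}

```text
time_s: 15.4
tcp_pos: [0.6492, 0.0539, 0.0953]
eef_rot: [-179.7, -0.5, 180.0]
contact_force: [-0.7, 0.1, -0.2]
gripper_width: 0.0877
gripper_force: 0.0
```

```bash
python3 plan.py .652 .055 .014 180 1;  python3 - <<'E'
from meas import *
c=cap("scene")
for n,z in(("copper",.038),("blue",.009),("red",.0155)):
    for k in blobs(masks(c)[n][0],20): print(n,rect(world(c,k,z)))
c=cap("top")
cv2.imwrite("pics/mat.png",cv2.resize(c["image"][140:310,50:230],None,fx=3.3,fy=3.3,interpolation=cv2.INTER_CUBIC))
E
```

```text
pos [0.6492 0.0539 0.0953] rot [-179.73   -0.48  179.98] F [-0.7  0.1 -0.2] w 0.0877 t 15.4
[-0.023, 0.01, 0.542] [-0.06, -0.11, -0.01]
copper [749.6, 49.1, 38.6, 35.0, 64.8]
copper [651.5, 55.9, 37.9, 36.3, 26.7]
blue [739.6, 58.2, 90.6, 63.8, -25.2]
blue [543.8, 51.2, 93.9, 62.5, -24.2]
red [456.9, 341.2, 107.6, 28.8, 9.9]
```

View pics/mat.png

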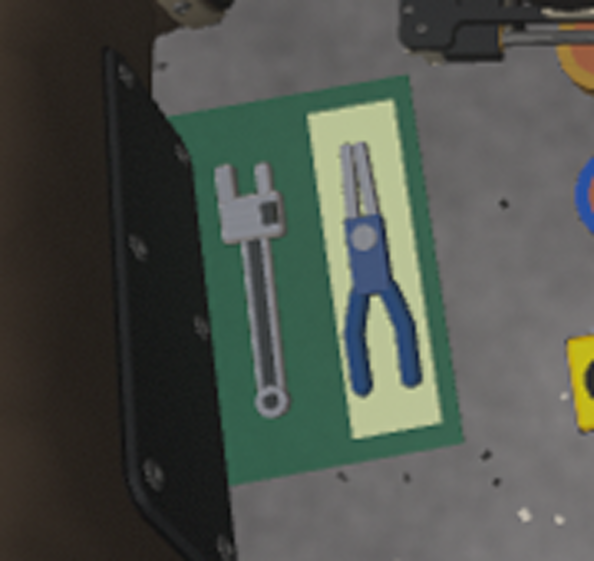

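The pliers lie centred on the right strip and the spanner is undisturbed. The arm hides the left strip. Both views put the tin at (0.652, 0.055), so I'll descend onto it.

{"method": "play_rows", "body": {"rows": [{"slide":[-0.021,0.01,0.15],"delta_rot":[-0.06,-0.11,0],"fingers":1},{"slide":[0,0,0.2],"delta_rot":[0,0,0],"fingers":1},{"slide":[0,0,0.13],"delta_rot":[0,0,0],"fingers":1},{"slide":[0,0,0.07],"delta_rot":[0,0,0],"fingers":1},{"slide":[0,0,0],"delta_rot":[0,0,0],"fingers":1},{"slide":[0,0,0],"delta_rot":[0,0,0],"fingers":-1},{"slide":[0,0,0],"delta_rot":[0,0,0],"fingers":-1},{"slide":[0,0,0],"delta_rot":[0,0,0],"fingers":-1}], "squeeze": 30}}

```text
time_s: 16.5
tcp_pos: [0.653, 0.0548, 0.0132]
eef_rot: [180.0, 0.1, 179.9]
contact_force: [0.7, 3.0, 0.4]
gripper_width: 0.0633
gripper_force: 0.7
```

{"method": "play_rows", "body": {"rows": [{"slide":[0,0,0],"delta_rot":[0,0,0],"fingers":-1},{"slide":[0,0,0],"delta_rot":[0,0,0],"fingers":-1},{"slide":[0,0,0],"delta_rot":[0,0,0],"fingers":-1}]}}

```text
time_s: 16.88
tcp_pos: [0.653, 0.0548, 0.0132]
eef_rot: [180.0, 0.1, 179.9]
contact_force: [-1.1, 1.3, 6.0]
gripper_width: 0.0615
gripper_force: 30.0
```

{"method": "play_rows", "body": {"rows": [{"slide":[0,0,-0.05],"delta_rot":[0,0,0],"fingers":-1},{"slide":[0,0,-0.1],"delta_rot":[0,0,0],"fingers":-1},{"slide":[0,0,-0.2],"delta_rot":[0,0,0],"fingers":-1},{"slide":[0,0,-0.2],"delta_rot":[0,0,0],"fingers":-1},{"slide":[0,0,-0.1],"delta_rot":[0,0,0],"fingers":-1},{"slide":[0,0,0],"delta_rot":[0,0,0],"fingers":-1}]}}

```text
time_s: 17.62
tcp_pos: [0.6532, 0.0548, 0.1113]
eef_rot: [180.0, 0.1, 179.9]
contact_force: [0.0, 0.5, -2.5]
gripper_width: 0.061
gripper_force: 30.0
```

```bash
python3 plan.py .538 -.298 .11 180 8; python3 -c "
from h import *
c=cap('scene');cv2.imwrite('pics/d3.png',c['image'][100:300,150:400].repeat(2,0).repeat(2,1))"
```

```text
pos [0.6532 0.0548 0.1113] rot [1.7995e+02 1.5000e-01 1.7991e+02] F [ 0.   0.5 -2.5] w 0.061 t 17.625
[0.096, -0.294, 0.001] [0.0, 0.0, -0.0]
[0.096, -0.294, 0.001] [0.0, 0.0, -0.0]
[0.096, -0.294, 0.001] [0.0, 0.0, -0.0]
[0.096, -0.294, 0.001] [0.0, 0.0, -0.0]
[0.096, -0.294, 0.001] [0.0, 0.0, -0.0]
[0.096, -0.294, 0.001] [0.0, 0.0, -0.0]
[0.096, -0.294, 0.001] [0.0, 0.0, -0.0]
[0.096, -0.294, 0.001] [0.0, 0.0, -0.0]
```

View pics/d3.png

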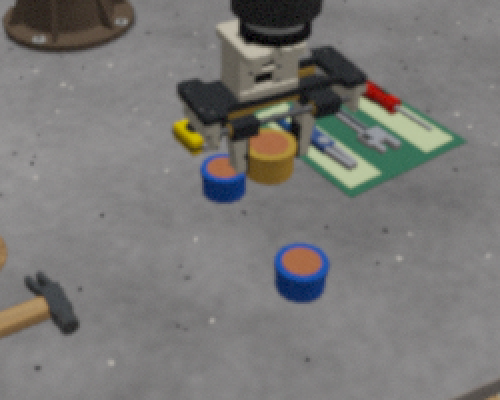

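The brass tin is held upright at (270,155), and both blue tins and the tape stand where they were. I'll carry it to the cork.

{"method": "play_rows", "body": {"rows": [{"slide":[0.095,-0.294,0],"delta_rot":[0,0,0],"fingers":-1},{"slide":[0.095,-0.294,0],"delta_rot":[0,0,0],"fingers":-1},{"slide":[0.095,-0.294,0],"delta_rot":[0,0,0],"fingers":-1},{"slide":[0.095,-0.294,0],"delta_rot":[0,0,0],"fingers":-1},{"slide":[0.095,-0.294,0],"delta_rot":[0,0,0],"fingers":-1},{"slide":[0.095,-0.294,0],"delta_rot":[0,0,0],"fingers":-1},{"slide":[0.095,-0.294,0],"delta_rot":[0,0,0],"fingers":-1},{"slide":[0.095,-0.294,0],"delta_rot":[0,0,0],"fingers":-1}]}}

```text
time_s: 18.68
tcp_pos: [0.5366, -0.2991, 0.1083]
eef_rot: [180.0, -0.1, 179.9]
contact_force: [-0.2, 0.0, -0.8]
gripper_width: 0.0606
gripper_force: 30.0
```

{"method": "play_rows", "body": {"rows": [{"slide":[0,0,0],"delta_rot":[0,0,0],"fingers":-1},{"slide":[0,0,0.25],"delta_rot":[0,0,0],"fingers":-1},{"slide":[0,0,0],"delta_rot":[0,0,0],"fingers":-1},{"slide":[0,0,0],"delta_rot":[0,0,0],"fingers":-1},{"slide":[0,0,0],"delta_rot":[0,0,0],"fingers":-1}]}}

```text
time_s: 19.3
tcp_pos: [0.5391, -0.2979, 0.0737]
eef_rot: [-180.0, 0.1, 180.0]
contact_force: [0.7, -0.0, -1.9]
gripper_width: 0.0614
gripper_force: 30.0
```

```bash
python3 plan.py .539 -.298 .0165 180 1
```

```text
pos [ 0.5391 -0.2979  0.0737] rot [-1.7997e+02  1.1000e-01  1.7996e+02] F [ 0.7 -0.  -1.9] w 0.0614 t 19.3
[0.001, -0.001, 0.381] [-0.01, 0.02, -0.01]
```

{"method": "play_rows", "body": {"rows": [{"slide":[0,0,0.2],"delta_rot":[0,0,0],"fingers":-1},{"slide":[0,0,0.11],"delta_rot":[0,0,0],"fingers":-1},{"slide":[0,0,0.05],"delta_rot":[0,0,0],"fingers":-1},{"slide":[0,0,0.02],"delta_rot":[0,0,0],"fingers":-1},{"slide":[0,0,0],"delta_rot":[0,0,0],"fingers":-1},{"slide":[0,0,0],"delta_rot":[0,0,0],"fingers":-1}]}}

```text
time_s: 20.05
tcp_pos: [0.5388, -0.2982, 0.0162]
eef_rot: [-180.0, 0.1, 179.9]
contact_force: [-0.2, 0.1, 0.7]
gripper_width: 0.0611
gripper_force: 30.0
```

```bash
python3 plan.py .539 -.298 .0162 180 1
```

```text
pos [ 0.5388 -0.2982  0.0162] rot [-1.7997e+02  1.0000e-01  1.7993e+02] F [-0.2  0.1  0.7] w 0.0611 t 20.05
[-0.001, 0.001, -0.0] [-0.01, 0.02, -0.02]
```

{"method": "play_rows", "body": {"rows": [{"slide":[0,0,0],"delta_rot":[0,0,0],"fingers":0.6},{"slide":[0,0,0],"delta_rot":[0,0,0],"fingers":0.9},{"slide":[0,0,0],"delta_rot":[0,0,0],"fingers":1},{"slide":[0,0,0],"delta_rot":[0,0,0],"fingers":1},{"slide":[0,0,-0.1],"delta_rot":[0,0,0],"fingers":1},{"slide":[0,0,-0.25],"delta_rot":[0,0,0],"fingers":1},{"slide":[0,0,-0.3],"delta_rot":[0,0,0],"fingers":1},{"slide":[0,0,0],"delta_rot":[0,0,0],"fingers":1}]}}

```text
time_s: 21.05
tcp_pos: [0.5408, -0.2989, 0.1183]
eef_rot: [-179.9, 0.5, 180.0]
contact_force: [0.3, 0.2, -1.3]
gripper_width: 0.0879
gripper_force: 0.0
```

```bash
python3 plan.py .443 .0545 .11 -171.5 8
```

```text
pos [ 0.5408 -0.2989  0.1183] rot [-179.85    0.48  179.96] F [ 0.3  0.2 -1.3] w 0.0879 t 21.05
[0.082, 0.294, 0.006] [-0.01, 0.01, -0.23]
[0.076, 0.296, 0.006] [-0.01, 0.01, -0.23]
[0.071, 0.297, 0.006] [-0.01, 0.01, -0.23]
[0.065, 0.299, 0.006] [-0.01, 0.01, -0.23]
[0.06, 0.3, 0.006] [-0.01, 0.01, -0.23]
[0.054, 0.301, 0.006] [-0.01, 0.01, -0.23]
[0.048, 0.302, 0.007] [-0.01, 0.01, -0.23]
[0.043, 0.303, 0.007] [-0.01, 0.01, -0.23]
```

{"method": "play_rows", "body": {"rows": [{"slide":[0.082,0.294,0.006],"delta_rot":[0,0,-0.23],"fingers":1},{"slide":[0.076,0.296,0.006],"delta_rot":[0,0,-0.23],"fingers":1},{"slide":[0.071,0.297,0.006],"delta_rot":[0,0,-0.23],"fingers":1},{"slide":[0.065,0.299,0.006],"delta_rot":[0,0,-0.23],"fingers":1},{"slide":[0.06,0.3,0.006],"delta_rot":[0,0,-0.23],"fingers":1},{"slide":[0.054,0.301,0.006],"delta_rot":[0,0,-0.23],"fingers":1},{"slide":[0.048,0.302,0.007],"delta_rot":[0,0,-0.23],"fingers":1},{"slide":[0.043,0.303,0.007],"delta_rot":[0,0,-0.23],"fingers":1}]}}

```text
time_s: 22.05
tcp_pos: [0.4402, 0.057, 0.1059]
eef_rot: [180.0, 0.1, -171.6]
contact_force: [1.1, 0.9, 0.1]
gripper_width: 0.0879
gripper_force: 0.0
```

{"method": "play_rows", "body": {"rows": [{"slide":[0,0,0.2],"delta_rot":[0,0,0],"fingers":1},{"slide":[0,0,0],"delta_rot":[0,0,0],"fingers":1},{"slide":[0,0,0],"delta_rot":[0,0,0],"fingers":1},{"slide":[0,0,0],"delta_rot":[0,0,0],"fingers":1}]}}

```text
time_s: 22.55
tcp_pos: [0.4414, 0.0554, 0.0763]
eef_rot: [180.0, 0.1, -171.7]
contact_force: [0.3, 1.7, 0.4]
gripper_width: 0.0874
gripper_force: 0.0
```

```bash
python3 plan.py .443 .0545 .004 -171.5 1; python3 - <<'E'
from meas import *
c=cap("top")
M=masks(c)
for n,z in(("copper",.041),("brass",.041),("cork",.003),("orange",.05)):
    for k in blobs(M[n][0],60): print(n,rect(world(c,k,z)))
c=cap("scene"); M=masks(c)
for n,z in(("copper",.041),("yellow",.028)):
    for k in blobs(M[n][0],60): print(n,rect(world(c,k,z)))
E
```

```text
pos [0.4414 0.0554 0.0763] rot [ 1.7998e+02  9.0000e-02 -1.7170e+02] F [0.3 1.7 0.4] w 0.0874 t 22.55
[-0.009, -0.008, 0.482] [0.0, 0.02, -0.04]
copper [538.0, -298.5, 42.7, 40.9, 89.0]
copper [555.5, 43.5, 40.7, 38.8, 44.1]
copper [747.0, 46.8, 40.0, 39.5, 89.0]
brass [537.1, -294.3, 67.5, 59.2, 89.0]
brass [410.1, -302.6, 44.2, 42.9, 89.0]
cork [423.0, 180.0, 415.2, 205.5, -58.2]
cork [238.7, 427.1, 203.7, 202.1, 32.5]
cork [538.2, -297.9, 108.7, 107.7, -3.3]
cork [677.5, -315.8, 169.9, 25.2, -85.1]
cork [409.5, -313.1, 53.9, 48.8, 89.0]
cork [760.5, 50.0, 41.2, 39.4, -0.6]
orange [410.3, -298.7, 45.7, 42.5, 89.0]
copper [752.2, 47.4, 38.4, 34.8, 64.8]
copper [537.8, -297.3, 38.5, 36.9, -48.7]
copper [558.4, 43.4, 38.6, 33.8, 64.7]
yellow [451.5, 52.5, 59.5, 45.1, 8.1]
```

{"method": "play_rows", "body": {"rows": [{"slide":[-0.009,-0.008,0.2],"delta_rot":[0,0.02,-0.04],"fingers":1},{"slide":[0,0,0.16],"delta_rot":[0,0,0],"fingers":1},{"slide":[0,0,0.08],"delta_rot":[0,0,0],"fingers":1},{"slide":[0,0,0.04],"delta_rot":[0,0,0],"fingers":1},{"slide":[0,0,0],"delta_rot":[0,0,0],"fingers":0.6},{"slide":[0,0,0],"delta_rot":[0,0,0],"fingers":-1},{"slide":[0,0,0],"delta_rot":[0,0,0],"fingers":-1},{"slide":[0,0,0],"delta_rot":[0,0,0],"fingers":-1}]}}

```text
time_s: 23.65
tcp_pos: [0.4425, 0.0548, 0.0038]
eef_rot: [180.0, -0.0, -171.5]
contact_force: [0.7, 0.3, 0.0]
gripper_width: 0.0532
gripper_force: 0.0
```

{"method": "play_rows", "body": {"rows": [{"slide":[0,0,0],"delta_rot":[0,0,0],"fingers":-1},{"slide":[0,0,0],"delta_rot":[0,0,0],"fingers":-1},{"slide":[0,0,-0.05],"delta_rot":[0,0,0],"fingers":-1},{"slide":[0,0,-0.15],"delta_rot":[0,0,0],"fingers":-1},{"slide":[0,0,-0.3],"delta_rot":[0,0,0],"fingers":-1},{"slide":[0,0,-0.3],"delta_rot":[0,0,0],"fingers":-1},{"slide":[0,0,0],"delta_rot":[0,0,0],"fingers":-1}]}}

```text
time_s: 24.52
tcp_pos: [0.4444, 0.0557, 0.1269]
eef_rot: [179.9, 0.3, -171.4]
contact_force: [1.2, 1.4, -2.1]
gripper_width: 0.0481
gripper_force: 30.0
```

```bash
python3 plan.py .538 -.298 .12 180 8; python3 -c "
from h import *
c=cap('scene');cv2.imwrite('pics/d4.png',c['image'][80:280,100:350].repeat(2,0).repeat(2,1))"
```

```text
pos [0.4444 0.0557 0.1269] rot [ 179.87    0.31 -171.44] F [ 1.2  1.4 -2.1] w 0.0481 t 24.525
[-0.033, -0.303, 0.005] [0.0, 0.01, 0.23]
[-0.039, -0.302, 0.005] [0.0, 0.01, 0.23]
[-0.045, -0.302, 0.005] [0.0, 0.01, 0.23]
[-0.05, -0.301, 0.005] [0.0, 0.01, 0.23]
[-0.056, -0.3, 0.006] [0.0, 0.01, 0.23]
[-0.061, -0.299, 0.006] [0.0, 0.01, 0.23]
[-0.067, -0.297, 0.006] [0.0, 0.01, 0.23]
[-0.073, -0.296, 0.006] [0.0, 0.01, 0.23]
```

View pics/d4.png

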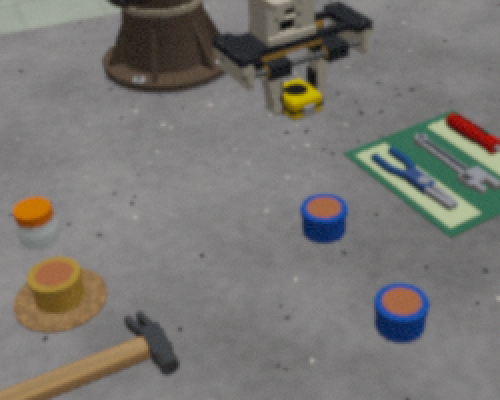

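The tape is held flat at (302,95). The tin stands in the middle of the cork at (57,285), and the jar and hammer are undisturbed.

{"method": "play_rows", "body": {"rows": [{"slide":[-0.033,-0.303,0],"delta_rot":[0,0.01,0.23],"fingers":-1},{"slide":[-0.039,-0.302,0],"delta_rot":[0,0.01,0.23],"fingers":-1},{"slide":[-0.045,-0.302,0],"delta_rot":[0,0.01,0.23],"fingers":-1},{"slide":[-0.05,-0.301,0],"delta_rot":[0,0.01,0.23],"fingers":-1},{"slide":[-0.056,-0.3,0],"delta_rot":[0,0.01,0.23],"fingers":-1},{"slide":[-0.061,-0.299,0],"delta_rot":[0,0.01,0.23],"fingers":-1},{"slide":[-0.067,-0.297,0],"delta_rot":[0,0.01,0.23],"fingers":-1},{"slide":[-0.073,-0.296,0],"delta_rot":[0,0.01,0.23],"fingers":-1}]}}

```text
time_s: 25.58
tcp_pos: [0.5354, -0.3001, 0.1211]
eef_rot: [180.0, -0.6, -180.0]
contact_force: [0.8, 1.2, -1.6]
gripper_width: 0.0476
gripper_force: 30.0
```

{"method": "play_rows", "body": {"rows": [{"slide":[0,0,0],"delta_rot":[0,0,0],"fingers":-1},{"slide":[0,0,0.25],"delta_rot":[0,0,0],"fingers":-1},{"slide":[0,0,0],"delta_rot":[0,0,0],"fingers":-1},{"slide":[0,0,0],"delta_rot":[0,0,0],"fingers":-1},{"slide":[0,0,0],"delta_rot":[0,0,0],"fingers":-1}]}}

```text
time_s: 26.2
tcp_pos: [0.5368, -0.2988, 0.087]
eef_rot: [-179.9, -0.3, -179.9]
contact_force: [0.5, 0.1, -1.6]
gripper_width: 0.048
gripper_force: 30.0
```

```bash
python3 plan.py .538 -.298 .046 180 1; python3 - <<'E'
from meas import *
c=cap("top")
for k in blobs(masks(c)["yellow"][0],20): print(rect(world(c,k,.108)))
c=cap("scene")
for k in blobs(masks(c)["yellow"][0],20): print(rect(world(c,k,.108)))
cv2.imwrite('pics/d5.png',c['image'][120:270,70:220].repeat(4,0).repeat(4,1))
E
```

```text
pos [ 0.5368 -0.2988  0.087 ] rot [-179.93   -0.34 -179.85] F [ 0.5  0.1 -1.6] w 0.048 t 26.2
[-0.01, 0.006, 0.274] [-0.02, -0.07, 0.03]
[540.9, -297.7, 64.0, 46.7, 0.9]
```

View pics/d5.png

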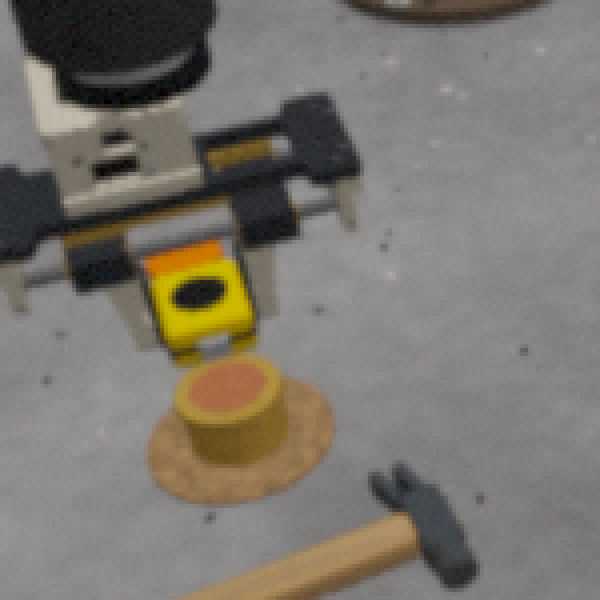

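The tape is level above the tin, with its disc at (199,293) and the tin top at (228,385). I'll lower it.

{"method": "play_rows", "body": {"rows": [{"slide":[-0.01,0.006,0.12],"delta_rot":[-0.02,-0.07,0.03],"fingers":-1},{"slide":[0,0,0.1],"delta_rot":[0,0,0],"fingers":-1},{"slide":[0,0,0.035],"delta_rot":[0,0,0],"fingers":-1},{"slide":[0,0,0.015],"delta_rot":[0,0,0],"fingers":-1},{"slide":[0,0,0],"delta_rot":[0,0,0],"fingers":-1},{"slide":[0,0,0],"delta_rot":[0,0,0],"fingers":-1}]}}

```text
time_s: 27.05
tcp_pos: [0.5376, -0.2982, 0.0457]
eef_rot: [180.0, -0.1, 180.0]
contact_force: [0.6, -0.6, -1.7]
gripper_width: 0.0483
gripper_force: 30.0
```

```bash
python3 plan.py .538 -.298 .045 180 1; python3 - <<'E'
from meas import *
c=cap("scene"); H,S,V=cv2.split(cv2.cvtColor(c["image"],cv2.COLOR_BGR2HSV))
y=blobs(masks(c)["yellow"][0],60)[0]; f=np.zeros(H.shape,np.uint8); cv2.drawContours(f,[y],-1,255,-1)
for k in blobs((f>0)&(V<70),15): print(ray(c,*k.reshape(-1,2).mean(0),.0695+.0)[:2].round(4),cv2.contourArea(k))
E
```

```text
pos [ 0.5376 -0.2982  0.0457] rot [ 1.7996e+02 -8.0000e-02  1.7997e+02] F [ 0.6 -0.6 -1.7] w 0.0483 t 27.05
[-0.003, 0.001, 0.005] [0.01, -0.02, -0.01]
[ 0.538  -0.2981] 49.0
```

The disc is at (0.538, -0.298), directly over the tin's centre. I'll release and retreat.

{"method": "play_rows", "body": {"rows": [{"slide":[0,0,0.005],"delta_rot":[0,0,0],"fingers":-1},{"slide":[0,0,0],"delta_rot":[0,0,0],"fingers":0.3},{"slide":[0,0,0],"delta_rot":[0,0,0],"fingers":0.6},{"slide":[0,0,0],"delta_rot":[0,0,0],"fingers":0.8},{"slide":[0,0,0],"delta_rot":[0,0,0],"fingers":0.8},{"slide":[0,0,-0.1],"delta_rot":[0,0,0],"fingers":0.8},{"slide":[0,0,-0.3],"delta_rot":[0,0,0],"fingers":0.8},{"slide":[0,0,-0.35],"delta_rot":[0,0,0],"fingers":0.8}]}}

```text
time_s: 28.1
tcp_pos: [0.5371, -0.2981, 0.1586]
eef_rot: [179.9, -0.2, 180.0]
contact_force: [1.5, -0.1, 0.1]
gripper_width: 0.0789
gripper_force: 0.0
```

{"method": "play_rows", "body": {"rows": [{"slide":[0,0,-0.2],"delta_rot":[0,0,0],"fingers":0.8},{"slide":[0,-0.38,0],"delta_rot":[0,0,0],"fingers":0.8},{"slide":[0,-0.38,0],"delta_rot":[0,0,0],"fingers":0.8},{"slide":[0,-0.38,0],"delta_rot":[0,0,0],"fingers":0.8},{"slide":[0,-0.38,0],"delta_rot":[0,0,0],"fingers":0.8},{"slide":[0,0,0],"delta_rot":[0,0,0],"fingers":0.8},{"slide":[0,0,0],"delta_rot":[0,0,0],"fingers":0.8}]}}

```text
time_s: 28.98
tcp_pos: [0.5371, -0.5264, 0.1872]
eef_rot: [179.9, -0.1, 179.9]
contact_force: [-0.2, -0.3, 0.6]
gripper_width: 0.079
gripper_force: 0.0
```

```bash
python3 - <<'E'
from meas import *
c=cap("top"); cv2.imwrite("pics/end.png",cv2.resize(c["image"],(800,600),interpolation=cv2.INTER_CUBIC))
M=masks(c)
for n,z in(("red",.0155),("yellow",.069),("blue",.009),("orange",.05),("green",.002)):
    for k in blobs(M[n][0],60): print(n,rect(world(c,k,z)))
s=r.get_state(); print(s["tcp_pos"],s["time_s"])
E
```

```text
red [459.5, 340.8, 98.2, 22.9, 9.0]
yellow [537.4, -296.8, 54.2, 45.0, 0.0]
blue [753.9, 49.7, 68.1, 61.0, -0.7]
blue [559.7, 45.8, 61.6, 61.1, -1.0]
blue [493.7, 201.8, 109.0, 42.6, 8.0]
orange [410.3, -298.7, 45.7, 42.5, 89.0]
green [506.0, 274.4, 237.8, 217.8, 9.3]
[ 0.53742971 -0.52576852  0.18746526] 29.025
```

View pics/end.png

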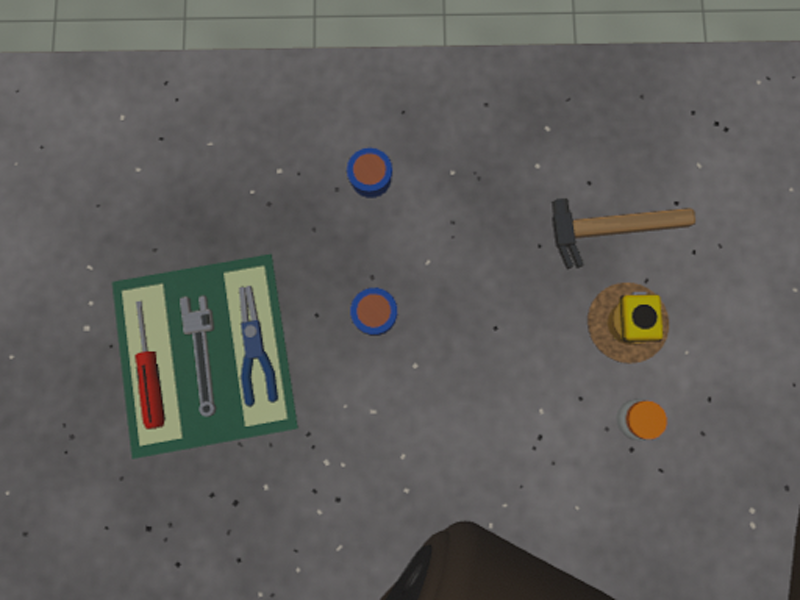

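The final view shows the driver at (147,365) and pliers at (255,345) centred on their strips with the spanner between them. The tape is centred on the tin over the cork at (640,318), and the jar and hammer are unmoved.

```bash
python3 -c "
from plant import r
print(r.close_job())"
```

```text
the job is handed in; nothing more can be done
None
```

The job is done and handed in after about 29 s of robot time: driver and pliers are on their strips either side of the spanner, and the tin stands on the cork with the tape on top. The last view shows everything released and the spanner, hammer and jar where they were.

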